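Refit the wire guard on the bench lamp's bayonet collar

TASK

The bulb of the bench lamp has been changed: put its wire guard back on. Lower the guard over the glass on to the collar, turn it there by feel until its three brass lugs drop through the entry slots and it hangs in the collar, then twist it clockwise (seen from above) until the lugs fall into the locking notches, and let go. Work gently, never pushing or twisting hard, do not knock the glass, and leave the other things on the bench where they are.

Things in the scene. Friction and masses are not known exactly. Their poses are not given: they have to be found in the camera images.
- guard_grip (a point): centre of the black grip on top of the loose wire guard: an upright plate 46 long (along x of this frame) x 14 thick (y) x 40 high (z), to be pinched across its 14 mm from above. It is 117 mm above the guard's foot; the grip's lower edge is 97 and its top 137 above the foot. A flat crown 38 in diameter lies just under the grip.
- guard_foot (a point): centre of the underside of the guard's foot ring (88 outer diameter, 80 inner, 22 high, bevelled below). The guard is a cage of six steel wires, 0.25 to 0.42 kg, 137 high in all, standing upright on the bench at the start. Inside, 90 mm of height is free above the foot.
- guard_lugs (a point): point on the guard's axis level with its three lugs, 12 mm above the foot. The square brass lugs, 8 wide and 8 high with 1 mm bevels, stick out of the ring to 54 mm from the axis, one along +x of this frame (in line with the length of the grip), the others 120 degrees to either side; the guard fits the same after a third of a turn.
- lamp: bench lamp, screwed down to the bench on a 150 x 150 x 15 plywood board; origin on the lamp's axis at the bench top, z up. On its grey body sits an aluminium bayonet collar, 122 outer diameter, 92 bore, on a black rubber gasket: the collar sinks about 1 mm for each 3 N of push, 4 mm at most, and springs back. More than 25 N between guard and lamp is forcing it.
- lamp_rim (a point): point on the lamp's axis level with the collar's top rim, 75 mm up. Three entry slots, 11 wide, 120 degrees apart, open in the rim, one of them along the lamp's +x axis to within 0.6 rad either way: how far the collar is turned is not reported, look or feel for it. A yellow paint dot on the rim lies 0.2 rad anticlockwise of each slot's middle. With the lugs on the rim the foot is 67 mm up.
- lamp_ledge (a point): point on the lamp's axis level with the ledge under the entry slots, 60 mm up. Lugs let in at the slots land on it (foot 52 mm up). A track 11 high runs from each slot along the ledge under the rim, clockwise seen from above. Anticlockwise of the slot is a solid stop.
- lamp_notch (a point): point on the lamp's axis level with the floor of the locking notches, 53 mm up. Each notch is 11 wide and 7 deep in the ledge, its middle 0.7 rad clockwise of the middle of its entry slot, with a solid stop behind it. With the lugs in the notches the foot is 45 mm up, about 1 mm less under the guard's weight.
- globe: clear glass globe with the bulb inside, upright in the middle of the lamp, 66 in diameter, its top 120 mm above the bench; origin on the lamp's axis at the bench top
- guard: the wire guard as a whole, same origin and axes as guard_foot
- jar: bystander: glass jar with a blue lid, 64 in diameter, 88 high, between guard and lamp; origin under its centre
- pliers: bystander: red-handled pliers lying on the right of the bench, 190 long; origin under the centre
Things that resemble listed ones, but are neither listed nor needed, are in the scene too. Of the things shaped like the guard, the bare steel one is meant.

How it is judged (in metres and radians):
On the way:
1. the guard hangs in the collar: its lugs have dropped through the entry slots on to the ledge (z of guard_foot in the frame of lamp below 0.059 m and horizontal distance between guard_foot and lamp below 0.005 m and angle between guard_foot's own z axis and vertical below 0.08 rad), for 0.1 s.
At the end, for the whole second after the job is handed in: The guard sits upright on the lamp (within 5 mm of its axis, tilt under 0.06 rad) with its lugs down in the locking notches, its foot less than 47.5 mm above the bench, at rest and let go (z of guard_foot in the frame of lamp below 0.0475 m and horizontal distance between guard_foot and lamp below 0.005 m and angle between guard_foot's own z axis and vertical below 0.06 rad and linear speed of guard below 0.02 m/s); the robot touches nothing.
It fails at once if guard and lamp pressed or twisted together with more than 25 N (contact force between guard and lamp above 25 N).
It fails at once if glass knocked with more than 6 N (contact force between globe and anything else above 6 N).
It fails at once if a bystander moved more than 20 mm (distance of any of jar, pliers from where it was at the start of the episode above 0.02 m).
It also fails if it takes over 70 s, if anything falls off the work surface, if the arm or the gripper's body presses on something with over 40 N, if the wrist force passes 120 N, or if a joint passes its speed limit or range.

ROBOT

A 6-joint arm with a two-finger parallel gripper is mounted at the origin on a cart in front of the work surface, level with it; the furniture and walls round the work are solid. World frame = base frame: x ahead of the robot, y to its left, z up, the work surface at z = 0. Lengths are in m, angles in degrees, forces in N, time in s.
With the tool pointing down it reaches from about 0.4 to 0.825 m from the base axis. Payload 7 kg.
Tool frame: the origin (TCP) lies at the very end of the fingers, on their centre line; the grasp point (between the pads) lies 19 mm behind it (hold_point_z is the distance from the TCP to the grasp point, in m); x points along the fingers, y is the direction in which the jaws open and shut, and the axes are right-handed (so a half turn about x gives the same grasp; the last joint's range is limited). The gripper opens to 88 mm and grips with 3 to 60 N. Pads are 19 mm wide; open, the fingers measure 130 mm over their backs; the gripper's body (78 mm by 193 mm) begins 47 mm behind the grasp point.
Start: joints at [-54.712, 20.546, 0.682, 0, -70.136, -16.507], TCP at [0.217, -0.639, 0.227] pointing down, gripper open.
Joint ranges: [-176.03, 176.03], [-82.01, 121.73], [-58.28, 71.71], [-173.87, 95.51], [-174.79, -0.11], [-173.66, 173.66]. Speed limits (degrees/s): [136.94, 136.94, 172.46, 180, 180, 180].

INTERFACE

Orientations are given as [roll, pitch, yaw] about the fixed x, y, z axes, in that order (R = Rz(yaw) Ry(pitch) Rx(roll)).
In Python, from plant import * gives the robot as it stands.
- The arm moves only by the shell command python3 -m crank 'ROWS'. ROWS is a JSON object of lists of equal length, an entry for each row: "delta_pos": the shift along the tool's x, y, z in m, a list of three; "turn": the turn, a rotation vector about the tool's x, y, z in degrees, a list of three; "grip": the opening, from 0 (shut) to 1 (fully open). A call has 1 to 12 rows; each row is the pose to reach, as a shift and turn from the pose commanded when the call began, along the tool's axes at that moment; what a row does not reach only later rows make up. A row lasts 1/12 s, in which the tool goes at most 41.7 mm and 7.16 degrees, less where a joint would pass 70% of its speed; a pose out of reach is approached as far as the arm can. A call with a gripper value outside its range is refused whole. The fingers move at their own pace and stop on an object; the grip force is fixed at half the most. Time passes only in rows, so rows that repeat a pose let the fingers close. It gives the time, the measured TCP pose, the force and the opening at its end, in the units of the state.
- get_obs(): the state, without advancing time (a new reading comes with each control period).
- snapshot(name): name is "scene" or "top"; returns a dict with "pixels" (400x640x3 uint8, blue, green, red), "range_z" (400x640 float32, m along the optical axis (not along the pixel's ray), 0 where there is no reading), "camera_matrix" (3x3 intrinsics, pixels), "k1" (the pictures are not rectified: a ray, as slopes to the right and down, at radius r is drawn at 1 + k1 r^2 times it, then the intrinsics apply), "eye" and "rotation" of the camera in the world. Camera axes: x right, y up, looking along -z (the intrinsics and any distortion apply to the point x, -y, -z); pixel columns grow to the right and rows downward; lengths in m; the calibration is good to about 2 mm. A picture is of the moment at which its call begins.
- close_job(): hands the job in, once; it reports no verdict.
The state is a dict: "clock": time; "joint_pos": joint angles; "qvel": joint speeds; "tau": joint torques, N m; "tool_pos": TCP position; "orientation": TCP orientation; "force": force on the tool from outside, world axes, zero at the start; "moment": the same for the moment, N m; "opening": finger opening in m.
Only numpy, scipy, OpenCV 4.12 (cv2) and the standard library are available. Lean on these libraries where they do the work, as an engineer would, in place of code of your own. Each camera call takes 0.05 s, during which the arm holds its last target. There are 200 camera calls.

## Working session

There is one attempt and no reset: what is moved stays moved. The work goes in short steps, Python scripts to look and compute and a shell command to move; the robot and the scene stay as the last step left them, time stands still between calls to the robot, and variables do not carry over. Pictures are saved under pics/ and viewed, about 8 in all and at most 12, crops included, and the job is handed in when it is done.

```bash
mkdir -p pics; ls; cat > h.py <<'E'
from plant import *
import numpy as np, cv2
def snap(n,f=None):
    s=snapshot(n)
    if f: cv2.imwrite('pics/'+f,s['pixels'])
    return s
def ray(s,u,v):
    K=np.array(s['camera_matrix'],float)
    p=cv2.undistortPoints(np.array([[[u,v]]],float),K,np.array([float(s['k1']),0,0,0,0]))[0,0]
    return np.array([p[0],-p[1],-1.])
def pt(s,u,v,d=None):
    d=s['range_z'][int(v),int(u)] if d is None else d
    return np.array(s['eye'])+np.array(s['rotation'])@(ray(s,u,v)*d)
def ptz(s,u,v,z):
    r=np.array(s['rotation'])@ray(s,u,v); e=np.array(s['eye'])
    return e+r*(z-e[2])/r[2]
def cloud(s):
    K=np.array(s['camera_matrix'],float); h,w=s['range_z'].shape
    g=np.stack(np.meshgrid(np.arange(w),np.arange(h)),-1).reshape(-1,1,2).astype(float)
    p=cv2.undistortPoints(g,K,np.array([float(s['k1']),0,0,0,0]))[:,0]
    d=s['range_z'].reshape(-1,1)
    c=np.concatenate([p[:,:1],-p[:,1:],-np.ones((len(p),1))],1)*d
    P=(np.array(s['eye'])+c@np.array(s['rotation']).T); P[d[:,0]==0]=np.nan
    return P.reshape(h,w,3)
E
python3 - <<'E'
from h import *
a=snap('scene','s0.png');b=snap('top','t0.png')
for s in(a,b): print(s['eye'],s['rotation'],s['camera_matrix'],s['k1'])
print(get_obs())
E
```

```text
pics
[0.07170757 0.62839845 0.91058465] [  44.65803632   -0.98564419 -146.43943849] [[450.71272048   0.         327.0288407 ]
 [  0.         450.71272048 202.17021459]
 [  0.           0.           1.        ]] -0.12494237175224493
[ 0.38164791 -0.04197548  0.96271677] [  7.52876137  -0.37764198 -89.73465649] [[369.61280781   0.         318.78832814]
 [  0.         369.61280781 197.20475257]
 [  0.           0.           1.        ]] -0.07043229129801992
{'clock': 0.1, 'joint_pos': array([-5.47114436e+01,  2.05873718e+01,  6.37577793e-01, -1.56780402e-02,
       -7.01369231e+01, -1.65067773e+01]), 'qvel': array([-0.01540632, -0.07773838,  0.18732668,  0.0689374 , -0.04099731,
        0.03230071]), 'tau': array([-5.59265245e-04, -5.84160304e+01,  2.93756837e+01,  7.01569989e+00,
        1.01481011e-02, -5.17498586e-05]), 'tool_pos': array([ 0.21713685, -0.63864419,  0.22571143]), 'orientation': array([ 96.86180023,  89.91203892, 115.63824117]), 'force': array([ 1.23165077,  0.06612506, -1.18750694]), 'moment': array([-0.02542955, -0.01188476,  0.03995121]), 'opening': 0.08745647081205135}
```

View pics/s0.png

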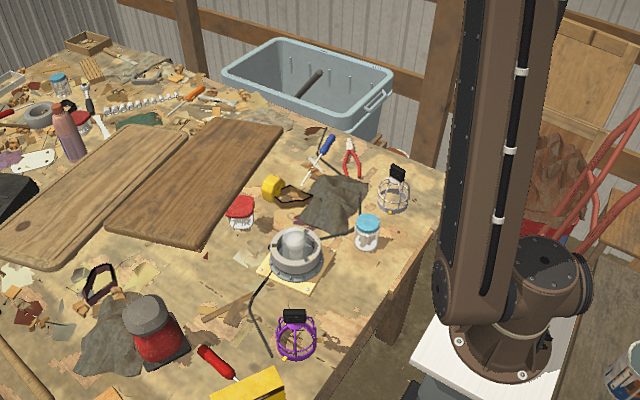

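View pics/t0.png

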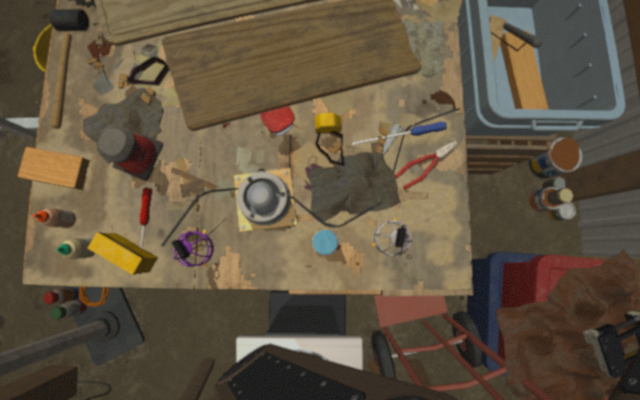

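Scene picture: the bare steel guard is at (394,190) and the purple look-alike at (295,340). The lamp is at (295,253), the blue-lid jar at (368,230) and a red-lid decoy jar at (240,210). In the top view the steel guard is at (393,238), the purple one at (193,248) and the lamp at (264,195). I choose the steel one and check it in a close crop.

```bash
python3 - <<'E'
s=open('h.py').read()
s=s.replace("    s=snapshot(n)\n","    s=dict(snapshot(n)); s['rotation']=R.from_euler('xyz',s['rotation'],degrees=True).as_matrix()\n").replace("import numpy as np, cv2","import numpy as np, cv2\nfrom scipy.spatial.transform import Rotation as R")
open('h.py','w').write(s)
E
cat > m.py <<'E'
from h import *
def dark(s,box):
    P=cloud(s);u0,v0,u1,v1=box
    p=P[v0:v1,u0:u1].reshape(-1,3);c=s['pixels'][v0:v1,u0:u1].reshape(-1,3).max(1)
    return p,c
E
python3 - <<'E'
from m import *
a=snap('scene');b=snap('top')
print('bench',pt(a,330,280),pt(b,350,262),'jar',pt(a,368,219),pt(b,325,242))
for n,s,bx in(('scene',a,(370,155,420,220)),('top',b,(370,215,416,262))):
    p,c=dark(s,bx)
    k=(c<60)&(p[:,2]>.09)&(p[:,2]<.15); t=k&(p[:,2]>.130)
    print(n,k.sum(),p[k].min(0),p[k].max(0),'top',t.sum(),np.median(p[t],0))
    q=p[t][:,:2]; r=cv2.minAreaRect(q.astype(np.float32)*1000); print(r)
# lamp rim
for n,s,bx in(('scene',a,(260,215,330,290)),('top',b,(230,165,300,230))):
    p,c=dark(s,bx); k=(abs(p[:,2]-.075)<.004); q=p[k][:,:2].astype(np.float32)
    print(n,'rim',k.sum(),cv2.minEnclosingCircle(q),np.median(p[k],0))
    k=(p[:,2]>.1);print('globe',k.sum(),p[k].mean(0),p[k].max(0))
A=cv2.resize(a['pixels'][150:225,360:430],None,fx=5,fy=5,interpolation=2)
B=cv2.resize(b['pixels'][215:265,365:420],None,fx=7,fy=7,interpolation=2)
C=cv2.resize(b['pixels'][160:232,228:302],None,fx=5,fy=5,interpolation=2)
D=cv2.resize(a['pixels'][215:290,257:332],None,fx=5,fy=5,interpolation=2)
o=np.zeros((770,800,3),np.uint8)
for im,(y,x) in((A,(0,0)),(B,(0,400)),(D,(385,0)),(C,(385,400))):
    h,w=im.shape[:2];h=min(h,770-y);w=min(w,800-x);o[y:y+h,x:x+w]=im[:h,:w]
cv2.imwrite('pics/c1.png',cv2.resize(o,(622,600)))
E
```

```text
bench [0.40185592 0.08944735 0.00288756] [ 3.40999039e-01 -1.28899634e-01  1.63029716e-04] jar [ 0.39364493 -0.06694035  0.08639532] [ 0.39109845 -0.06235852  0.08588551]
scene 188 [ 0.37934949 -0.24015011  0.09924864] [ 0.42250016 -0.21789847  0.13829584] top 65 [ 0.40091543 -0.22898195  0.13398774]
((400.0994873046875, -229.6204376220703), (16.23158836364746, 42.953712463378906), 79.19666290283203)
top 140 [ 0.38212557 -0.25019658  0.09477358] [ 0.42462699 -0.22233402  0.14056294] top 108 [ 0.40218697 -0.23154701  0.13611744]
((402.84228515625, -233.2130889892578), (14.05709457397461, 43.10862731933594), 77.27871704101562)
scene rim 601 ((0.4977511167526245, 0.09322990477085114), 0.06212935969233513) [0.4833632  0.10875238 0.07378762]
globe 437 [0.49375158 0.10009689 0.11174551] [0.52668349 0.1254207  0.12100789]
top rim 787 ((0.5005093812942505, 0.0931323692202568), 0.06132251024246216) [0.49662434 0.08715791 0.07478278]
globe 541 [0.49863461 0.09101916 0.11380492] [0.53094278 0.12165777 0.12364399]
```

View pics/c1.png

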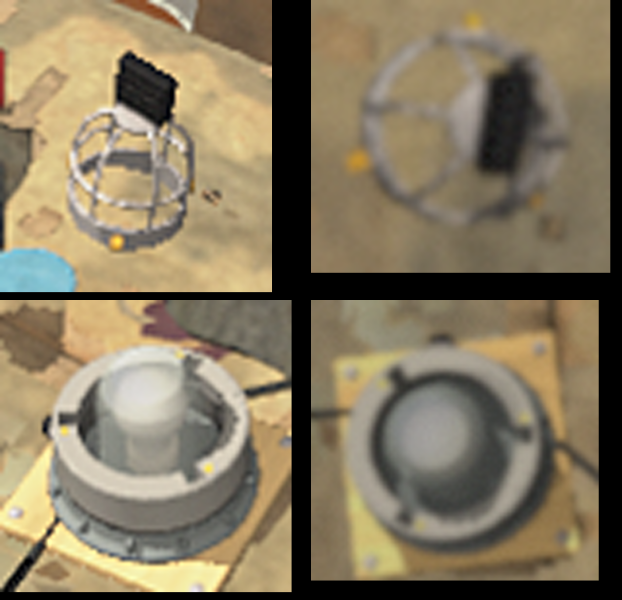

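The crop shows a bare steel cage with brass lugs and a black grip, so the choice holds. The lamp rim shows three slots and yellow dots. From the top view the grip yaw is about -12° and the slots are at about 34° (mod 120). Next I work out the first move.

```bash
cat > go.py <<'E'
from h import *
import sys
def T(o): return np.array(o['tool_pos']),R.from_euler('xyz',o['orientation'],degrees=True)
def Rt(yj): # tool x down, y at yaw yj
    c,s=np.cos(np.radians(yj)),np.sin(np.radians(yj))
    x=np.array([0,0,-1.]);y=np.array([c,s,0]);return R.from_matrix(np.stack([x,y,np.cross(x,y)],1))
def delta(p,yj,cur=None):
    p0,r0=cur or T(get_obs())
    return r0.inv().apply(np.array(p)-p0).round(4),(r0.inv()*Rt(yj)).as_rotvec(degrees=True).round(2)
def where():
    o=get_obs();p,r=T(o);m=r.as_matrix()
    print('t',round(o['clock'],2),'p',p.round(4),'jawyaw',np.degrees(np.arctan2(m[1,1],m[0,1])).round(2),'xdir',m[:,0].round(3),'F',np.round(o['force'],1),'M',np.round(o['moment'],2),'op',round(o['opening'],4),'j6',o['joint_pos'][5].round(1))
E
python3 - <<'E'
from go import *
where()
for y in(78,-102): print(y,delta([.4015,-.231,.23],y))
# dots on the rim
b=snap('top');hsv=cv2.cvtColor(b['pixels'],cv2.COLOR_BGR2HSV);P=cloud(b)
c=np.array([.5,.093])
m=(hsv[...,0]>18)&(hsv[...,0]<35)&(hsv[...,1]>90)
r=np.hypot(P[...,0]-c[0],P[...,1]-c[1]);m&=(abs(P[...,2]-.075)<.006)&(r<.062)
n,l,st,ce=cv2.connectedComponentsWithStats(m.astype(np.uint8))
for i in range(1,n):
    q=ptz(b,*ce[i],.075);d=q[:2]-c;print(st[i,4],ce[i],q,np.degrees(np.arctan2(d[1],d[0])),np.hypot(*d))
E
```

```text
t 0.2 p [ 0.2172 -0.6388  0.226 ] jawyaw 108.78 xdir [-0.     0.001 -1.   ] F [ 0.5 -0.5  0.3] M [ 0.04  0.02 -0.02] op 0.0875 j6 -16.5
78 (array([-0.0037,  0.3268,  0.3057]), array([ 3.078e+01, -2.000e-02, -6.000e-02]))
-102 (array([-0.0037,  0.3268,  0.3057]), array([-1.4922e+02,  7.0000e-02, -3.0000e-02]))
1 [246. 181.] [0.53791624 0.13055507 0.075     ] 44.72581202819417 0.05336689247073249
1 [282. 190.] [0.51616115 0.04216166 0.075     ] -72.3649074317742 0.053345284885266325
```

```bash
python3 -m crank '{"delta_pos":[[-0.003,0.327,0.306],[-0.003,0.327,0.306],[-0.003,0.327,0.306],[-0.003,0.327,0.306],[-0.003,0.327,0.306],[-0.003,0.327,0.306],[-0.003,0.327,0.306],[-0.003,0.327,0.306],[-0.003,0.327,0.306],[-0.003,0.327,0.306],[-0.003,0.327,0.306],[-0.003,0.327,0.306]],"turn":[[31,0,0],[31,0,0],[31,0,0],[31,0,0],[31,0,0],[31,0,0],[31,0,0],[31,0,0],[31,0,0],[31,0,0],[31,0,0],[31,0,0]],"grip":[1,1,1,1,1,1,1,1,1,1,1,1]}'
python3 - <<'E'
from go import *
where(); print(delta([.4015,-.231,.104],78))
a=snap('scene')
cv2.imwrite('pics/c2.png',cv2.resize(a['pixels'][90:230,320:470],None,fx=4,fy=4,interpolation=2))
E
```

```text
clock: 1.25
tool_pos: [0.404, -0.2265, 0.2301]
orientation: [23.6, 89.9, 11.7]
force: [0.1, -0.5, -0.4]
opening: 0.0878
t 1.25 p [ 0.404  -0.2265  0.2301] jawyaw 78.06 xdir [ 0.002  0.    -1.   ] F [ 0.1 -0.5 -0.4] M [-0.13  0.03 -0.03] op 0.0878 j6 -97.1
(array([ 0.1261, -0.005 , -0.0017]), array([ 0.06,  0.12, -0.05]))
```

View pics/c2.png

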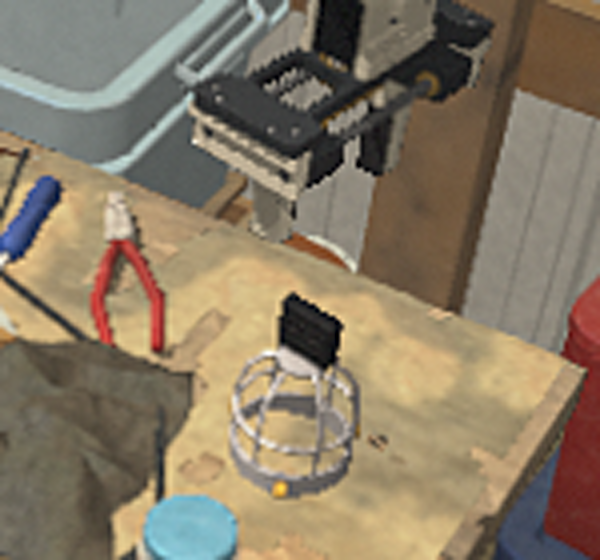

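The view shows the open gripper over the steel guard, with the grip at crop (310,330) and the fingertips at (270,225) and (370,170). Descend now.

```bash
python3 -m crank '{"delta_pos":[[0.03,-0.001,0],[0.06,-0.001,0],[0.085,-0.001,0],[0.105,-0.001,0],[0.12,-0.001,0],[0.126,-0.001,0],[0.126,-0.001,0]],"turn":[[0,0,0],[0,0,0],[0,0,0],[0,0,0],[0,0,0],[0,0,0],[0,0,0]],"grip":[1,1,1,1,1,1,1]}'
python3 - <<'E'
from go import *
where()
a=snap('scene','s3.png')
cv2.imwrite('pics/c3.png',cv2.resize(a['pixels'][110:240,330:460],None,fx=4,fy=4,interpolation=2))
E
```

```text
clock: 1.88
tool_pos: [0.4003, -0.2324, 0.1023]
orientation: [-174.9, 89.8, 172.8]
force: [0.5, 0.1, 1.1]
opening: 0.0877
t 1.88 p [ 0.4003 -0.2324  0.1023] jawyaw 77.72 xdir [-0.003  0.    -1.   ] F [0.5 0.1 1.1] M [ 0.01 -0.02  0.01] op 0.0877 j6 -96.6
```

View pics/c3.png

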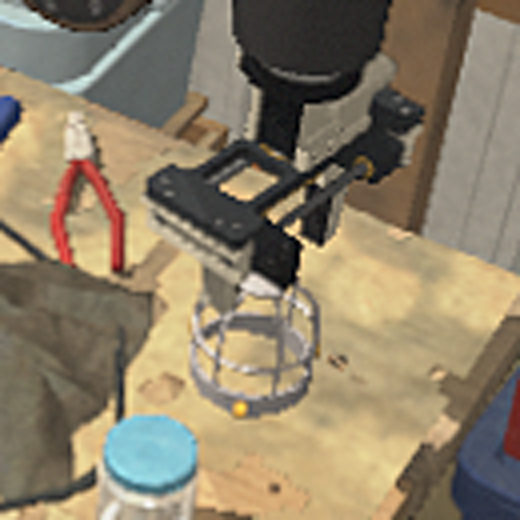

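The fingers straddle the grip (plate at crop (272,255), fingers at (215,280) and (318,225)). Close.

```bash
python3 -m crank '{"delta_pos":[[-0.002,0,0],[-0.002,0,0],[-0.002,0,0],[-0.002,0,0],[-0.002,0,0],[-0.002,0,0],[-0.002,0,0],[-0.002,0,0],[-0.002,0,0]],"turn":[[0,0,0],[0,0,0],[0,0,0],[0,0,0],[0,0,0],[0,0,0],[0,0,0],[0,0,0],[0,0,0]],"grip":[0.5,0.4,0.3,0.25,0.2,0.15,0.1,0,0]}'
python3 -c "
from go import *
where()"
```

```text
clock: 2.68
tool_pos: [0.4015, -0.2319, 0.1055]
orientation: [-169.6, 90.0, 178.2]
force: [-0.9, -0.2, -0.3]
opening: 0.0334
t 2.68 p [ 0.4015 -0.2319  0.1055] jawyaw 77.78 xdir [-0.  0. -1.] F [-0.9 -0.2 -0.3] M [-0.01 -0.05  0.  ] op 0.0334 j6 -96.6
```

```bash
python3 -m crank '{"delta_pos":[[0,0,0],[0,0,0],[0,0,0],[0,0,0],[0,0,0],[0,0,0]],"turn":[[0,0,0],[0,0,0],[0,0,0],[0,0,0],[0,0,0],[0,0,0]],"grip":[0,0,0,0,0,0]}'
python3 -c "
from go import *
where()"
```

```text
clock: 3.18
tool_pos: [0.4015, -0.2319, 0.1055]
orientation: [-156.6, 90.0, -168.9]
force: [-0.6, -0.7, -0.3]
opening: 0.0139
t 3.18 p [ 0.4015 -0.2319  0.1055] jawyaw 77.78 xdir [-0. -0. -1.] F [-0.6 -0.7 -0.3] M [-0.3  -0.01 -0.09] op 0.0139 j6 -96.6
```

Gripped (13.9 mm opening, 14 expected). Lift.

```bash
python3 -m crank '{"delta_pos":[[-0.01,0,0],[-0.03,0,0],[-0.055,0,0],[-0.08,0,0],[-0.105,0,0],[-0.13,0,0],[-0.145,0,0],[-0.15,0,0],[-0.15,0,0]],"turn":[[0,0,0],[0,0,0],[0,0,0],[0,0,0],[0,0,0],[0,0,0],[0,0,0],[0,0,0],[0,0,0]],"grip":[0,0,0,0,0,0,0,0,0]}'
python3 - <<'E'
from go import *
where()
b=snap('top');p=cloud(b)
print(delta([.499,.093,.257],90+40))
# globe/rim refit: fit circle to outer rim by colourless points
a=snap('scene')
for s in(a,b):
    P=cloud(s).reshape(-1,3);r=np.hypot(P[:,0]-.499,P[:,1]-.093)
    q=P[(abs(P[:,2]-.0748)<.003)&(r<.066)&(r>.044)][:,:2]
    c=np.array([.499,.093])
    ang=np.arctan2(*(q-c).T[::-1]);rr=np.hypot(*(q-c).T)
    bins=np.digitize(ang,np.linspace(-np.pi,np.pi,37))
    o=[(c[0],c[1])]
    e=np.array([q[bins==i][np.argmax(rr[bins==i])] for i in range(1,37) if (bins==i).any()])
    A=np.c_[2*e,np.ones(len(e))];x=np.linalg.lstsq(A,(e**2).sum(1),rcond=None)[0]
    print(len(e),x[:2],np.sqrt(x[2]+x[0]**2+x[1]**2))
    g=P[(P[:,2]>.105)&(r<.03)]; 
    A=np.c_[2*g,np.ones(len(g))]; x=np.linalg.lstsq(A,(g**2).sum(1),rcond=None)[0];print('globe sph',x[:3],np.sqrt(x[3]+(x[:3]**2).sum()))
E
```

```text
clock: 3.93
tool_pos: [0.4018, -0.2318, 0.2561]
orientation: [18.3, 89.9, 6.0]
force: [-0.2, 0.2, -2.8]
opening: 0.0137
t 3.93 p [ 0.4018 -0.2318  0.2561] jawyaw 77.78 xdir [ 0.002  0.    -1.   ] F [-0.2  0.2 -2.8] M [ 0.   -0.07 -0.  ] op 0.0137 j6 -96.6
(array([-0.0019,  0.338 ,  0.0268]), array([-5.223e+01, -1.000e-02, -5.000e-02]))
36 [0.49804499 0.09401047] 0.06009494727610421
globe sph [0.49841048 0.09420142 0.08696547] 0.033517933743387726Traceback (most recent call last):
  File "<stdin>", line 15, in <module>
    return umr_sum(a, axis, dtype, out, keepdims, initial, where)
numpy.exceptions.AxisError: axis 1 is out of bounds for array of dimension 1
```

```bash
python3 -m crank '{"delta_pos":[[-0.002,0.015,0.001],[-0.002,0.045,0.003],[-0.002,0.08,0.006],[-0.002,0.115,0.009],[-0.002,0.15,0.012],[-0.002,0.185,0.015],[-0.002,0.22,0.018],[-0.002,0.255,0.021],[-0.002,0.29,0.023],[-0.002,0.318,0.025],[-0.002,0.333,0.0265],[-0.002,0.338,0.027]],"turn":[[-2,0,0],[-7,0,0],[-12,0,0],[-17,0,0],[-22,0,0],[-27,0,0],[-32,0,0],[-37,0,0],[-42,0,0],[-47,0,0],[-51,0,0],[-53,0,0]],"grip":[0,0,0,0,0,0,0,0,0,0,0,0]}'
python3 -m crank '{"delta_pos":[[0,0,0],[0,0,0],[0,0,0]],"turn":[[0,0,0],[0,0,0],[0,0,0]],"grip":[0,0,0]}'
python3 - <<'E'
from go import *
where(); print(delta([.499,.0935,.257],130))
a=snap('scene','s4.png');b=snap('top','t4.png')
A=cv2.resize(a['pixels'][130:290,230:370],(525,600),interpolation=2)
B=cv2.resize(b['pixels'][140:260,220:300],(275,412),interpolation=2)
o=np.zeros((600,800,3),np.uint8);o[:,:525]=A;o[:412,525:]=B;cv2.imwrite('pics/c4.png',o)
E
```

```text
clock: 5.03
tool_pos: [0.4993, 0.095, 0.2551]
orientation: [161.4, 89.8, -157.5]
force: [0.6, 0.1, -3.9]
opening: 0.014
clock: 5.28
tool_pos: [0.4988, 0.0921, 0.2565]
orientation: [166.5, 89.9, -152.8]
force: [-0.2, -0.3, -3.2]
opening: 0.014
t 5.28 p [0.4988 0.0921 0.2565] jawyaw 130.68 xdir [-0.002 -0.001 -1.   ] F [-0.2 -0.3 -3.2] M [ 0.04  0.03 -0.  ] op 0.014 j6 -82.0
(array([-0.0005,  0.001 ,  0.0011]), array([ 0.68, -0.11, -0.03]))
```

View pics/c4.png

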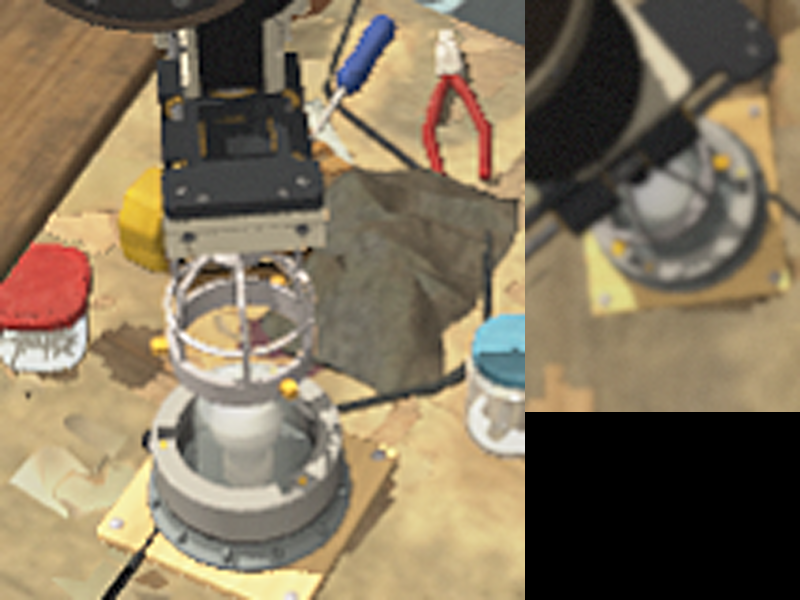

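The guard hangs over the lamp. Its lugs are at crop (160,343), (280,281) and (289,387), and rim dots show at (165,443) and (302,481). I'll measure guard against collar in the same camera.

```bash
cat > rel.py <<'E'
from go import *
def circ(q):
    A=np.c_[2*q[:,:2],np.ones(len(q))];x=np.linalg.lstsq(A,(q[:,:2]**2).sum(1),rcond=None)[0]
    c=x[:2];d=q[:,:2]-c;return c.round(4),np.hypot(*d.T).round(4),(np.degrees(np.arctan2(d[:,1],d[:,0]))%120).round(1)
def blobs(s,box):
    u0,v0,u1,v1=box;hsv=cv2.cvtColor(s['pixels'][v0:v1,u0:u1],cv2.COLOR_BGR2HSV).astype(int)
    m=((hsv[...,0]>12)&(hsv[...,0]<32)&(hsv[...,1]>150)&(hsv[...,2]>120)).astype(np.uint8)
    n,l,st,ce=cv2.connectedComponentsWithStats(m)
    return [(st[i,4],(ce[i]+[u0,v0]).round(1)) for i in range(1,n)]
E
python3 - <<'E'
from rel import *
a=snap('scene');b=snap('top')
for x in blobs(a,(262,195,320,265)):print('s',*x,ptz(a,*x[1],.163).round(4),ptz(a,*x[1],.075).round(4))
for x in blobs(b,(230,160,300,225)):print('t',*x,ptz(b,*x[1],.163).round(4),ptz(b,*x[1],.075).round(4))
lug=np.array([ptz(a,*p,.163) for p in((272.7,221.5),(304.7,204.9),(307.1,233.2))])
dot=np.array([ptz(a,*p,.075) for p in((274,248.1),(310.5,258.3),(304.4,229.2))])
print(circ(lug));print(circ(dot))
E
```

```text
s 59 [268.1 197.5] [0.5923 0.0714 0.163 ] [0.6535 0.0058 0.075 ]
s 8 [303.9 203.6] [0.5111 0.04   0.163 ] [ 0.5628 -0.0293  0.075 ]
s 16 [271.8 221.4] [0.5378 0.126  0.163 ] [0.5926 0.0669 0.075 ]
s 16 [306.4 232.9] [0.4544 0.1098 0.163 ] [0.4994 0.0488 0.075 ]
s 1 [273. 248.] [0.4883 0.1844 0.163 ] [0.5373 0.1321 0.075 ]
s 1 [310. 258.] [0.4084 0.1618 0.163 ] [0.448  0.1068 0.075 ]
t 11 [276.4 186.9] [0.5096 0.0462 0.163 ] [0.5237 0.0559 0.075 ]
t 7 [246.6 211.7] [0.4547 0.1101 0.163 ] [0.4627 0.1268 0.075 ]
(array([0.4991, 0.0916]), array([0.0498, 0.0498, 0.0498]), array([42.3, 39.3, 38.7]))
(array([0.4978, 0.0933]), array([0.0531, 0.0531, 0.0531]), array([45.2, 45.2, 43.7]))
```

```bash
python3 -m crank '{"delta_pos":[[0,0.001,0.001],[0.01,0.001,0.001],[0.02,0.001,0.001],[0.032,0.001,0.001],[0.044,0.001,0.001],[0.054,0.001,0.001],[0.064,0.001,0.001],[0.072,0.001,0.001],[0.077,0.001,0.001],[0.079,0.001,0.001],[0.079,0.001,0.001],[0.079,0.001,0.001]],"turn":[[0,0,0],[0,0,0],[0,0,0],[0,0,0],[0,0,0],[0,0,0],[0,0,0],[0,0,0],[0,0,0],[0,0,0],[0,0,0],[0,0,0]],"grip":[0,0,0,0,0,0,0,0,0,0,0,0]}'
python3 - <<'E'
from rel import *
where()
a=snap('scene','s5.png')
cv2.imwrite('pics/c5.png',cv2.resize(a['pixels'][170:290,240:350],(550,600),interpolation=2))
E
```

```text
clock: 6.48
tool_pos: [0.4997, 0.094, 0.1788]
orientation: [-94.2, 90.0, -53.4]
force: [0.3, -1.1, -2.3]
opening: 0.0137
t 6.48 p [0.4997 0.094  0.1788] jawyaw 130.78 xdir [ 0. -0. -1.] F [ 0.3 -1.1 -2.3] M [-0.53  0.13 -0.02] op 0.0137 j6 -82.1
```

View pics/c5.png

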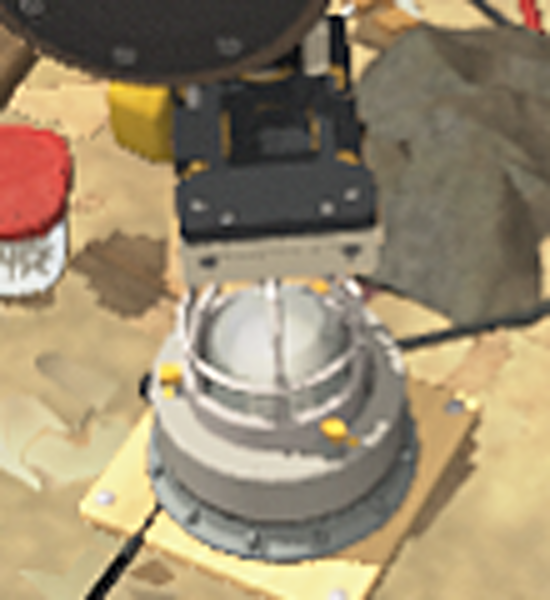

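Both visible lugs, at crop (170,375) and (335,428), sit just above the rim, each slightly anticlockwise of its slot. Keep lowering in small steps and reading the force.

```bash
python3 -m crank '{"delta_pos":[[0.001,0,0],[0.002,0,0],[0.002,0,0]],"turn":[[0,0,0],[0,0,0],[0,0,0]],"grip":[0,0,0]}'; python3 -c "from go import *
where()"
python3 -m crank '{"delta_pos":[[0.001,0,0],[0.002,0,0],[0.002,0,0]],"turn":[[0,0,0],[0,0,0],[0,0,0]],"grip":[0,0,0]}'; python3 -c "from go import *
where()"
```

```text
clock: 6.78
tool_pos: [0.4998, 0.0941, 0.177]
orientation: [-33.8, 89.9, 7.0]
force: [-0.8, -2.4, -0.3]
opening: 0.0133
t 6.78 p [0.4998 0.0941 0.177 ] jawyaw 130.79 xdir [ 0.001  0.    -1.   ] F [-0.8 -2.4 -0.3] M [-0.84  0.06 -0.04] op 0.0133 j6 -82.1
clock: 7.03
tool_pos: [0.4993, 0.0937, 0.1742]
orientation: [-168.7, 89.9, -127.9]
force: [1.3, -4.2, -3.3]
opening: 0.0135
t 7.03 p [0.4993 0.0937 0.1742] jawyaw 130.77 xdir [-0.001 -0.001 -1.   ] F [ 1.3 -4.2 -3.3] M [-1.81 -0.68 -0.08] op 0.0135 j6 -82.1
```

The bore pushes the guard toward -y, so I shift about 1.2 mm that way.

```bash
python3 -m crank '{"delta_pos":[[0,-0.0005,-0.0004],[0,-0.001,-0.0008],[0,-0.001,-0.0008],[0,-0.001,-0.0008]],"turn":[[0,0,0],[0,0,0],[0,0,0],[0,0,0]],"grip":[0,0,0,0]}'; python3 -c "from go import *
where()"
python3 -m crank '{"delta_pos":[[0.001,0,0],[0.002,0,0],[0.002,0,0]],"turn":[[0,0,0],[0,0,0],[0,0,0]],"grip":[0,0,0]}'; python3 -c "from go import *
where()"
```

```text
clock: 7.37
tool_pos: [0.4995, 0.093, 0.1744]
orientation: [94.7, 90.0, 135.5]
force: [1.0, -1.9, -3.9]
opening: 0.014
t 7.37 p [0.4995 0.093  0.1744] jawyaw 130.78 xdir [-0.  0. -1.] F [ 1.  -1.9 -3.9] M [-0.72 -0.23  0.02] op 0.014 j6 -81.9
clock: 7.62
tool_pos: [0.4996, 0.0929, 0.1724]
orientation: [50.6, 90.0, 91.4]
force: [0.4, -1.2, -2.9]
opening: 0.0135
t 7.62 p [0.4996 0.0929 0.1724] jawyaw 130.79 xdir [-0.  0. -1.] F [ 0.4 -1.2 -2.9] M [-0.68 -0.14 -0.06] op 0.0135 j6 -81.9
```

```bash
python3 -m crank '{"delta_pos":[[0.001,-0.0006,-0.0005],[0.0015,-0.0006,-0.0005],[0.0015,-0.0006,-0.0005]],"turn":[[0,0,0],[0,0,0],[0,0,0]],"grip":[0,0,0]}'; python3 -c "from go import *
where()"
python3 -m crank '{"delta_pos":[[0.001,0,0],[0.001,0,0],[0.001,0,0]],"turn":[[0,0,0],[0,0,0],[0,0,0]],"grip":[0,0,0]}'; python3 -c "from go import *
where()"
```

```text
clock: 7.87
tool_pos: [0.4998, 0.0924, 0.1713]
orientation: [4.6, 90.0, 45.4]
force: [-1.9, 0.1, 0.0]
opening: 0.0136
t 7.87 p [0.4998 0.0924 0.1713] jawyaw 130.79 xdir [ 0.001  0.001 -1.   ] F [-1.9  0.1  0. ] M [0.28 0.3  0.02] op 0.0136 j6 -81.8
clock: 8.12
tool_pos: [0.4999, 0.0923, 0.1705]
orientation: [-9.1, 89.9, 31.7]
force: [-1.0, 0.7, 1.2]
opening: 0.0138
t 8.12 p [0.4999 0.0923 0.1705] jawyaw 130.79 xdir [ 0.001  0.    -1.   ] F [-1.   0.7  1.2] M [0.47 0.55 0.  ] op 0.0138 j6 -81.8
```

The lugs press on the rim with about 4 N. Turn clockwise by feel.

```bash
for i in 1; do python3 -m crank '{"delta_pos":[[0,0,0],[0,0,0],[0,0,0],[0,0,0],[0,0,0]],"turn":[[1,0,0],[2,0,0],[3,0,0],[3,0,0],[3,0,0]],"grip":[0,0,0,0,0]}' >/dev/null; python3 -c "from go import *
where()"; done
python3 -m crank '{"delta_pos":[[0,0,0],[0,0,0],[0,0,0]],"turn":[[0.5,0,0],[1,0,0],[1,0,0]],"grip":[0,0,0]}' >/dev/null; python3 -c "from go import *
where()"
python3 -m crank '{"delta_pos":[[0,0,0],[0,0,0],[0,0,0]],"turn":[[0.5,0,0],[1,0,0],[1,0,0]],"grip":[0,0,0]}' >/dev/null; python3 -c "from go import *
where()"
```

```text
t 8.53 p [0.4992 0.0916 0.1695] jawyaw 127.75 xdir [-0.001 -0.001 -1.   ] F [ 1.7 -2.2 -3.9] M [-0.75 -0.8  -0.2 ] op 0.0142 j6 -84.9
t 8.78 p [0.4992 0.0918 0.1696] jawyaw 126.72 xdir [-0.001 -0.    -1.   ] F [ 0.6  0.  -4.2] M [-0.45 -0.2  -0.03] op 0.0134 j6 -85.9
t 9.03 p [0.4995 0.0922 0.17  ] jawyaw 125.74 xdir [-0.  0. -1.] F [-0.1 -0.5 -2.9] M [0.01 0.01 0.04] op 0.014 j6 -86.9
```

Contact was lost during the turn, so the lugs are probably in the slots. Lower and check.

```bash
python3 -m crank '{"delta_pos":[[0.001,0,0],[0.002,0,0],[0.002,0,0]],"turn":[[0,0,0],[0,0,0],[0,0,0]],"grip":[0,0,0]}' >/dev/null; python3 -c "from go import *
where()"
python3 -m crank '{"delta_pos":[[0.001,0,0],[0.002,0,0],[0.002,0,0]],"turn":[[0,0,0],[0,0,0],[0,0,0]],"grip":[0,0,0]}' >/dev/null; python3 -c "from go import *
where()"
```

```text
t 9.28 p [0.4994 0.0921 0.1678] jawyaw 125.78 xdir [-0. -0. -1.] F [ 0.  -0.1 -2.8] M [0.01 0.07 0.02] op 0.0138 j6 -86.8
t 9.53 p [0.4995 0.092  0.1658] jawyaw 125.78 xdir [-0. -0. -1.] F [ 0.2 -0.1 -3.1] M [-0.06  0.04 -0.04] op 0.0135 j6 -86.8
```

Dropping freely in the slots. Continue to the ledge.

```bash
python3 -m crank '{"delta_pos":[[0.001,0,0],[0.002,0,0],[0.003,0,0],[0.004,0,0],[0.004,0,0]],"turn":[[0,0,0],[0,0,0],[0,0,0],[0,0,0],[0,0,0]],"grip":[0,0,0,0,0]}' >/dev/null; python3 -c "from go import *
where()"
python3 -m crank '{"delta_pos":[[0.001,0,0],[0.002,0,0],[0.002,0,0]],"turn":[[0,0,0],[0,0,0],[0,0,0]],"grip":[0,0,0]}' >/dev/null; python3 -c "from go import *
where()"
```

```text
t 9.95 p [0.4994 0.092  0.1618] jawyaw 125.78 xdir [-0. -0. -1.] F [-2.1  0.2 -3.6] M [-0.03  0.06  0.  ] op 0.0137 j6 -86.8
t 10.2 p [0.4995 0.092  0.1598] jawyaw 125.78 xdir [-0. -0. -1.] F [ 0.3 -0.1 -2.8] M [ 0.01  0.08 -0.05] op 0.0139 j6 -86.8
```

```bash
python3 -m crank '{"delta_pos":[[0.001,0,0],[0.002,0,0],[0.002,0,0]],"turn":[[0,0,0],[0,0,0],[0,0,0]],"grip":[0,0,0]}' >/dev/null; python3 -c "from go import *
where()"
python3 -m crank '{"delta_pos":[[0.001,0,0],[0.001,0,0],[0.001,0,0]],"turn":[[0,0,0],[0,0,0],[0,0,0]],"grip":[0,0,0]}' >/dev/null; python3 -c "from go import *
where()"
```

```text
t 10.45 p [0.4995 0.0921 0.1578] jawyaw 125.78 xdir [-0. -0. -1.] F [ 0.3 -0.5 -3.5] M [0.01 0.05 0.01] op 0.0141 j6 -86.8
t 10.7 p [0.4997 0.0921 0.1572] jawyaw 125.78 xdir [ 0.  0. -1.] F [-0.7  0.2 -3.1] M [ 0.03  0.15 -0.01] op 0.0139 j6 -86.8
```

On the ledge, foot about 52 mm up. Add a light push and twist clockwise.

```bash
python3 -m crank '{"delta_pos":[[0.0005,0,0],[0.0005,0,0],[0.0005,0,0],[0.0005,0,0],[0.0005,0,0]],"turn":[[0,0,0],[1,0,0],[2,0,0],[3,0,0],[4,0,0]],"grip":[0,0,0,0,0]}' >/dev/null; python3 -c "from go import *
where()"
```

```text
t 11.12 p [0.4998 0.0921 0.1567] jawyaw 121.68 xdir [ 0.  0. -1.] F [-0.2 -1.1 -0.9] M [-0.15 -0.01  0.03] op 0.0137 j6 -90.9
```

```bash
python3 -m crank '{"delta_pos":[[0,0,0],[0,0,0],[0,0,0],[0,0,0],[0,0,0]],"turn":[[2,0,0],[4,0,0],[6,0,0],[8,0,0],[8,0,0]],"grip":[0,0,0,0,0]}' >/dev/null; python3 -c "from go import *
where()"
```

```text
t 11.53 p [0.4997 0.0921 0.1567] jawyaw 113.64 xdir [ 0.  0. -1.] F [ 0.6  0.2 -1. ] M [-0.14 -0.01 -0.03] op 0.0137 j6 -99.0
```

```bash
python3 -m crank '{"delta_pos":[[0,0,0],[0,0,0],[0,0,0],[0,0,0],[0,0,0],[0,0,0],[0,0,0],[0,0,0]],"turn":[[3,0,0],[6,0,0],[9,0,0],[12,0,0],[15,0,0],[18,0,0],[20,0,0],[20,0,0]],"grip":[0,0,0,0,0,0,0,0]}' >/dev/null; python3 -c "from go import *
where()"
python3 -m crank '{"delta_pos":[[0.0005,0,0],[0.0005,0,0],[0.0005,0,0],[0.0005,0,0],[0.0005,0,0]],"turn":[[1,0,0],[2,0,0],[3,0,0],[4,0,0],[4,0,0]],"grip":[0,0,0,0,0]}' >/dev/null; python3 -c "from go import *
where()"
```

```text
t 12.2 p [0.4997 0.0921 0.1566] jawyaw 93.72 xdir [ 0.  0. -1.] F [-0.  -0.1 -1. ] M [-0.09  0.03 -0.03] op 0.0136 j6 -118.9
t 12.62 p [0.4998 0.0922 0.1562] jawyaw 89.71 xdir [ 0.  0. -1.] F [0.1 1.  0.6] M [ 0.07 -0.12  0.04] op 0.0136 j6 -122.9
```

Yaw is now about -0.3° with about 4 N of push. Feel on in 1° steps.

```bash
python3 -m crank '{"delta_pos":[[0,0,0],[0,0,0],[0,0,0]],"turn":[[1,0,0],[2,0,0],[2,0,0]],"grip":[0,0,0]}' >/dev/null; python3 -c "from go import *
where()"
python3 -m crank '{"delta_pos":[[0,0,0],[0,0,0],[0,0,0]],"turn":[[1,0,0],[1,0,0],[1,0,0]],"grip":[0,0,0]}' >/dev/null; python3 -c "from go import *
where()"
python3 -m crank '{"delta_pos":[[0,0,0],[0,0,0],[0,0,0]],"turn":[[1,0,0],[1,0,0],[1,0,0]],"grip":[0,0,0]}' >/dev/null; python3 -c "from go import *
where()"
```

```text
t 12.87 p [0.4992 0.092  0.1557] jawyaw 87.67 xdir [-0.001 -0.    -1.   ] F [ 0.2 -0.5 -2.5] M [ 0.16 -0.15 -0.12] op 0.0139 j6 -124.9
t 13.12 p [0.4992 0.0919 0.1557] jawyaw 86.77 xdir [-0.001 -0.    -1.   ] F [ 0.9 -0.2 -3.2] M [ 0.   -0.05 -0.04] op 0.0141 j6 -125.8
t 13.37 p [0.4995 0.092  0.156 ] jawyaw 85.77 xdir [-0. -0. -1.] F [-0.8 -0.9 -3.3] M [ 0.   -0.01  0.03] op 0.0137 j6 -126.8
```

Contact is lost again, so the lugs are at the notch. Lower.

```bash
python3 -m crank '{"delta_pos":[[0.001,0,0],[0.002,0,0],[0.003,0,0],[0.003,0,0]],"turn":[[0,0,0],[0,0,0],[0,0,0],[0,0,0]],"grip":[0,0,0,0]}' >/dev/null; python3 -c "from go import *
where()"
python3 -m crank '{"delta_pos":[[0.001,0,0],[0.002,0,0],[0.003,0,0],[0.003,0,0]],"turn":[[0,0,0],[0,0,0],[0,0,0],[0,0,0]],"grip":[0,0,0,0]}' >/dev/null; python3 -c "from go import *
where()"
```

```text
t 13.7 p [0.4994 0.092  0.1528] jawyaw 85.78 xdir [-0. -0. -1.] F [-0.1  0.2 -3.3] M [-0.04  0.01 -0.04] op 0.0143 j6 -126.8
t 14.03 p [0.4997 0.0921 0.15  ] jawyaw 85.78 xdir [ 0.  0. -1.] F [-0.5  1.  -2. ] M [-0.01  0.06 -0.  ] op 0.0139 j6 -126.8
```

Resting on the notch floor (foot about 45 mm up). Ease down 0.5 mm, open and look.

```bash
python3 -m crank '{"delta_pos":[[0.0005,0,0],[0.0005,0,0],[0.0005,0,0],[0.0005,0,0],[0.0005,0,0],[0.0005,0,0],[0.0005,0,0],[0.0005,0,0]],"turn":[[0,0,0],[0,0,0],[0,0,0],[0,0,0],[0,0,0],[0,0,0],[0,0,0],[0,0,0]],"grip":[0,0.2,0.3,0.4,0.5,0.6,0.6,0.6]}' >/dev/null; python3 -c "from go import *
where()"
python3 -m crank '{"delta_pos":[[-0.01,0,0],[-0.03,0,0],[-0.05,0,0],[-0.075,0,0],[-0.1,0,0],[-0.12,0,0],[-0.13,0,0],[-0.13,0,0]],"turn":[[0,0,0],[0,0,0],[0,0,0],[0,0,0],[0,0,0],[0,0,0],[0,0,0],[0,0,0]],"grip":[0.6,0.6,0.6,0.6,0.6,0.6,0.6,0.6]}' >/dev/null
python3 - <<'E'
from rel import *
where()
a=snap('scene','s6.png')
P=cloud(a);p=P[185:250,265:330].reshape(-1,3);c=a['pixels'][185:250,265:330].reshape(-1,3).max(1)
k=(c<70)&(p[:,2]>.12)&(p[:,2]<.2)&(np.hypot(p[:,0]-.4995,p[:,1]-.092)<.04);print(k.sum(),np.percentile(p[k],[2,50,98],axis=0).round(4))
t=k&(p[:,2]>np.percentile(p[k],98,axis=0)[2]-.004);print('top',t.sum(),np.median(p[t],0))
cv2.imwrite('pics/c6.png',cv2.resize(a['pixels'][150:300,230:370],(560,600),interpolation=2))
E
```

```text
t 14.7 p [0.4996 0.0921 0.1496] jawyaw 85.78 xdir [ 0.  0. -1.] F [-0.3 -0.3 -0.3] M [-0.05 -0.08 -0.01] op 0.0498 j6 -126.8
t 15.37 p [0.5007 0.0924 0.2826] jawyaw 85.79 xdir [ 0.004  0.002 -1.   ] F [ 0.7  0.4 -0.1] M [-0.04 -0.14 -0.03] op 0.0526 j6 -126.8
234 [[0.4771 0.0895 0.1467]
 [0.4957 0.0991 0.1703]
 [0.519  0.1026 0.1808]]
top 73 [0.50113022 0.09519363 0.17868366]
```

View pics/c6.png

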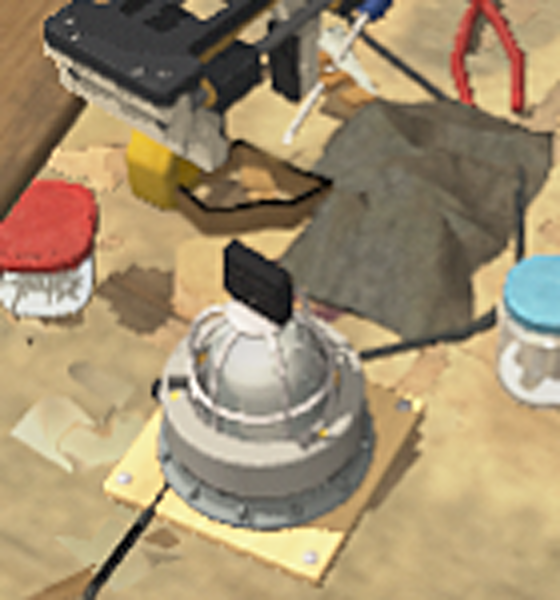

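The guard sits upright on the lamp (grip at crop (258,282)) with its lugs out of sight under the rim. The gripper is clear, and the jar and pliers are undisturbed. The grip top at about 181 mm puts the foot at about 44 mm. Hand in.

```bash
python3 -c "from plant import *
print(close_job())"
```

```text
the job is handed in; nothing more can be done
None
```

The bare steel guard is back on the lamp, locked and let go, and I handed the job in at about 15 s on the robot's clock.

**Fitting:** I lowered the guard over the globe and corrected sideways by about 2 mm when the bore pushed back. Pressing on the rim with about 4 N, I turned it clockwise until the lugs fell into the slots, then lowered it about 15 mm from the rim to the ledge. I then twisted it about 38° from the slots until the lugs dropped into the notches, and lowered it about 6 mm more on to the floor.

**Forces:** The tool readings between rows never showed more than about 5 N against the lamp. I saw no sign of contact with the glass, but glass force is not measured separately.

**Last checks:**
- **Height:** the arm's height when it let go and the camera's view of the grip top both put the foot about 44 mm above the bench (limit 47.5 mm).
- **Position:** the guard was let go at (0.4996, 0.0921), within about 2 mm of the lamp axis measured from either camera. By eye it stands upright.
- **Bystanders:** the jar and pliers look unmoved in the last picture, but I did not re-measure them.
- **Disagreement:** the two cameras differed by about 2 mm on the lamp axis, so I relied on the contact forces to centre the guard.

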